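# Set out the demo speakers by size beside the card terminal

## Task

Set the four portable speakers out on the white display discs in order of size, one upright in the middle of each disc, with the smallest on the disc next to the card terminal and the largest on the disc farthest from it. Set each one down gently, do not drop it, and leave the coffee cup standing where it is.

Things in the scene. Friction and masses are not known exactly. Their poses are not given: they have to be found in the camera images.
- mini_center (a point): the smallest of the four loose portable speakers: an upright plain cylinder of grey cloth with black rubber caps, 38 mm in diameter and 54 mm tall; this point is at its centre, half-way up (27 mm above its underside), z up along its axis. At the start it stands on the counter (z = 0).
- small_center (a point): the second smallest of the four loose portable speakers: an upright plain cylinder of grey cloth with black rubber caps, 46 mm in diameter and 76 mm tall; this point is at its centre, half-way up (38 mm above its underside), z up along its axis. At the start it stands on the counter (z = 0).
- medium_center (a point): the second largest of the four loose portable speakers: an upright plain cylinder of grey cloth with black rubber caps, 54 mm in diameter and 102 mm tall; this point is at its centre, half-way up (51 mm above its underside), z up along its axis. At the start it stands on the counter (z = 0).
- large_center (a point): the largest of the four loose portable speakers: an upright plain cylinder of grey cloth with black rubber caps, 62 mm in diameter and 130 mm tall; this point is at its centre, half-way up (65 mm above its underside), z up along its axis. At the start it stands on the counter (z = 0).
- disc_a_top (a point): one of the four identical white display discs (90 mm in diameter, 8 mm thick, fixed) that stand in a row, about 108 mm apart, on a low black display base 450 mm long, 125 mm wide and 12 mm thick; this point is the centre of the disc's upper face, 20 mm above the counter. The letters say nothing of the place in the row, which changes.
- disc_b_top (a point): one of the four identical white display discs (90 mm in diameter, 8 mm thick, fixed) that stand in a row, about 108 mm apart, on a low black display base 450 mm long, 125 mm wide and 12 mm thick; this point is the centre of the disc's upper face, 20 mm above the counter. The letters say nothing of the place in the row, which changes.
- disc_c_top (a point): one of the four identical white display discs (90 mm in diameter, 8 mm thick, fixed) that stand in a row, about 108 mm apart, on a low black display base 450 mm long, 125 mm wide and 12 mm thick; this point is the centre of the disc's upper face, 20 mm above the counter. The letters say nothing of the place in the row, which changes.
- disc_d_top (a point): one of the four identical white display discs (90 mm in diameter, 8 mm thick, fixed) that stand in a row, about 108 mm apart, on a low black display base 450 mm long, 125 mm wide and 12 mm thick; this point is the centre of the disc's upper face, 20 mm above the counter. The letters say nothing of the place in the row, which changes.
- terminal_top (a point): the black card terminal with keys and a small screen (165 mm long, 78 mm wide, 52 mm high at most, fixed) that stands on the counter just beyond one end of the row of discs, about 140 mm from the nearest disc's centre; at the other end stands a clear holder of cards, 107 mm high. This point is at the terminal's middle, on top.
- coffee_center (a point): a lidded paper coffee cup, loose, 106 mm tall, 80 mm across at the lid and 56 mm at the foot, standing upright among the speakers; this point is on its axis, half-way up.

How it is judged:
By the outcome, as a careful person would: the job done as asked, in the order asked, and still so for the second after the job is handed in, with the robot touching nothing.
It also fails if it takes over 112 s, if anything falls off the work surface, if the arm or the gripper's body presses on something with over 40 N, if the wrist force passes 120 N, or if a joint passes its speed limit or range.

## Robot

A 6-joint arm with a two-finger parallel gripper is mounted at the origin on the work surface. World frame = base frame: x ahead of the robot, y to its left, z up, the work surface at z = 0. Lengths are in m, angles in rad, forces in N, time in s.
With the tool pointing down it reaches from about 0.3 to 0.775 m from the base axis. Payload 14.6 kg.
Tool frame: the origin (TCP) lies at the very end of the fingers, on their centre line; the grasp point (between the pads) lies 19 mm behind it (ctrl.hold_point_z is the distance from the TCP to the grasp point, in m); x points along the fingers, y is the direction in which the jaws open and shut, and the axes are right-handed (so a half turn about x gives the same grasp; the last joint's range is limited). The gripper opens to 94 mm and grips with 3 to 60 N. Pads are 16 mm wide; open, the fingers measure 119 mm over their backs; the gripper's body (75 mm by 177 mm) begins 78 mm behind the grasp point.
Start: joints at [-1.251, 0.3, 1.521, -0, 1.321, -0.067], TCP at [0.207, -0.509, 0.205] pointing down, gripper open.
Joint ranges: [-3.03, 3.03], [-0.79, 2.21], [0.23, 2.52], [-1.04, 4.18], [0, 3.07], [-2.55, 2.55]. Speed limits (rad/s): [2.22, 2.22, 2.57, 3.14, 3.14, 3.14].

## Interface

Orientations are given as [roll, pitch, yaw] about the fixed x, y, z axes, in that order (R = Rz(yaw) Ry(pitch) Rx(roll)).
In Python, from station import get_obs, camera, ticket, ctrl gives the robot as it stands.
- The arm moves only by the tool step_arm, never from a script. Its argument "motion" is a list that holds one entry, the list of rows, each a list of 6 numbers: the shift along the tool's x, y, z in m, then the turn, a rotation vector about the tool's x, y, z in degrees. A call has 1 to 12 rows; each row shifts and turns the commanded pose from where the row before left it, along the tool's axes as they then stand; what a row does not reach is not made up. A row lasts 1/8 s, in which the tool goes at most 62.5 mm and 10.7 degrees, less where a joint would pass 70% of its speed; a pose out of reach is approached as far as the arm can. A call is refused whole if a number of a shift passes 0.0625 or a number of a turn 10.7, either way. A call with a gripper value outside its range is refused whole. "fingers" is the finger opening in m, from 0 to 0.094, set as the call begins (left out, the last holds). The fingers move at their own pace and stop on an object; "squeeze" is the grip in N (left out, the last holds). Time passes only in rows, so rows that do not move let the fingers close. It gives the time, the measured TCP pose, the force and the opening at its end, in the units of the state.
- get_obs(): the state, without advancing time (a new reading comes with each control period).
- camera(name): name is "scene" or "top" or "wrist"; returns a dict with "pixels" (400x640x3 uint8, red, green, blue), "fx", "fy", "cx", "cy" (pixels), "extrinsics" (4x4, takes a point from world to camera coordinates); the wrist camera has in their place "T_tool_cam" (4x4, takes a point from camera to tool coordinates, whose origin is the TCP and whose axes are the tool frame's). Camera axes: x right, y up, looking along -z (the intrinsics and any distortion apply to the point x, -y, -z); pixel columns grow to the right and rows downward; lengths in m; the calibration is good to about 2 mm. A picture is of the moment at which its call begins: read the wrist's pose just before it. There is no depth.
- ticket.hand_in(): hands the job in, once; it reports no verdict.
The state is a dict: "time_s": time; "qpos": joint angles; "joint_vel": joint speeds; "tau": joint torques, N m; "ee_pos": TCP position; "eef_rot": TCP orientation; "force": force on the tool from outside, world axes, zero at the start; "moment": the same for the moment, N m; "grip_width": finger opening in m.
Only numpy, scipy, OpenCV 4.12 (cv2) and the standard library are available. Lean on these libraries where they do the work, as an engineer would, in place of code of your own. Each camera call takes 0.05 s, during which the arm holds its last target.

## Working session

There is one attempt and no reset: what is moved stays moved. The work goes in short steps, Python scripts to look and compute and a tool call to move; the robot and the scene stay as the last step left them, time stands still between calls to the robot, and variables do not carry over. Pictures are saved under pics/ and viewed, and the job is handed in when it is done.

Besides the shell and the picture viewer there is one more tool, called after ">>>" as name(argument=value, ...) on one line, values as JSON. step_arm: Moves the arm, as the interface text tells. Its arguments: {"type":"object","properties":{"motion":{"type":"array","items":{"type":"array","items":{"type":"array","items":{"type":"number"}}}},"fingers":{"type":"number"},"squeeze":{"type":"number"}},"required":["motion"]}

```bash
ls; mkdir -p pics; cat > h.py <<'E'
import numpy as np,cv2,pickle
from station import get_obs,camera,ticket,ctrl
from scipy.spatial.transform import Rotation as R
E
python3 - <<'E'
from h import *
o=get_obs();print({k:np.round(v,3) for k,v in o.items()},ctrl.hold_point_z)
for n in("scene","top"):
    c=camera(n);pickle.dump(c,open(n+'.pkl','wb'));cv2.imwrite(f'pics/{n}0.png',c["pixels"][:,:,::-1])
    print(n,[(k,np.round(v,3)) for k,v in c.items() if k!="pixels"])
E
```

```text
pics
{'time_s': np.float64(0.0), 'qpos': array([-1.251,  0.3  ,  1.522, -0.   ,  1.321, -0.067]), 'joint_vel': array([-0.001,  0.   , -0.002, -0.   ,  0.   ,  0.001]), 'tau': array([-1.0000e-03, -5.3181e+01, -3.5274e+01,  7.1000e-02,  2.4000e-02,
       -0.0000e+00]), 'ee_pos': array([ 0.207, -0.509,  0.205]), 'eef_rot': array([-1.621,  1.57 ,  1.908]), 'force': array([-0.319, -0.831,  0.478]), 'moment': array([-0.005,  0.039, -0.029]), 'grip_width': np.float64(0.094)} 0.0188
scene [('fx', np.float64(406.184)), ('fy', np.float64(406.184)), ('cx', np.float64(317.233)), ('cy', np.float64(198.478)), ('extrinsics', array([[-0.053,  0.999, -0.012,  0.048],
       [-0.838, -0.037,  0.544,  0.428],
       [ 0.543,  0.039,  0.839, -1.259],
       [ 0.   ,  0.   ,  0.   ,  1.   ]]))]
top [('fx', np.float64(470.953)), ('fy', np.float64(470.953)), ('cx', np.float64(314.25)), ('cy', np.float64(204.997)), ('extrinsics', array([[ 0.019, -1.   ,  0.009, -0.029],
       [ 0.992,  0.02 ,  0.121, -0.531],
       [-0.121,  0.006,  0.993, -0.957],
       [ 0.   ,  0.   ,  0.   ,  1.   ]]))]
```

View pics/scene0.png

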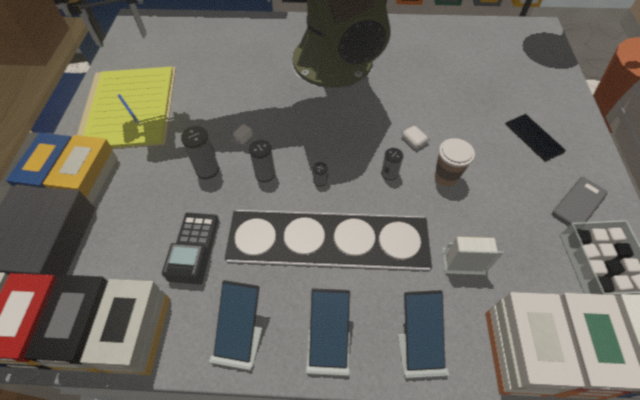

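View pics/top0.png

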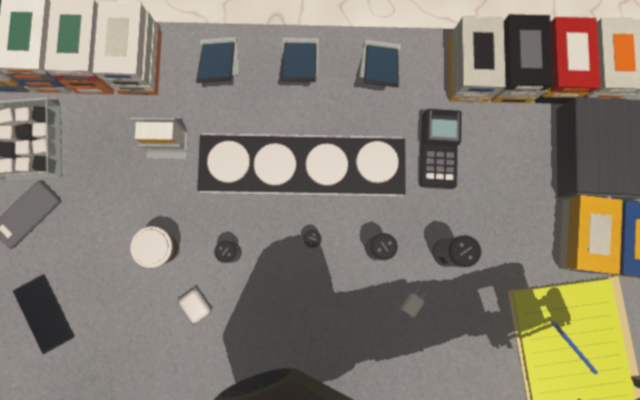

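Top view: discs are at (228,162), (275,164), (327,164) and (377,162), with the terminal at (440,148), right (−y). Along the bottom row are the cup (151,246) and four speakers near (226,250), (312,237), (383,245) and (464,250). I'll enlarge.

```bash
python3 - <<'E'
from h import *
t=pickle.load(open('top.pkl','rb'))["pixels"][:,:,::-1];s=pickle.load(open('scene.pkl','rb'))["pixels"][:,:,::-1]
def cr(im,x,y,w,h,k,n):
    c=cv2.resize(im[y:y+h,x:x+w],None,fx=k,fy=k,interpolation=cv2.INTER_CUBIC)
    c=cv2.convertScaleAbs(c,alpha=1.5,beta=20)
    for i in range(0,w,10): cv2.line(c,(i*k,0),(i*k,5 if i%50 else 14),(0,255,255),1); 
    for i in range(0,w,50): cv2.putText(c,str(x+i),(i*k,24),0,.4,(0,255,0),1)
    for i in range(0,h,10): cv2.line(c,(0,i*k),(8,i*k),(0,255,255),1); cv2.putText(c,str(y+i),(10,i*k+4),0,.35,(0,255,0),1)
    cv2.imwrite('pics/'+n,c)
cr(t,190,215,150,60,5,'t1.png');cr(t,340,215,150,60,5,'t2.png')
cr(s,175,120,150,75,5,'s1.png');cr(s,310,120,180,75,4,'s2.png')
cr(t,190,125,220,80,3,'td.png')
E
```

```text
(no output)
```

View pics/t1.png

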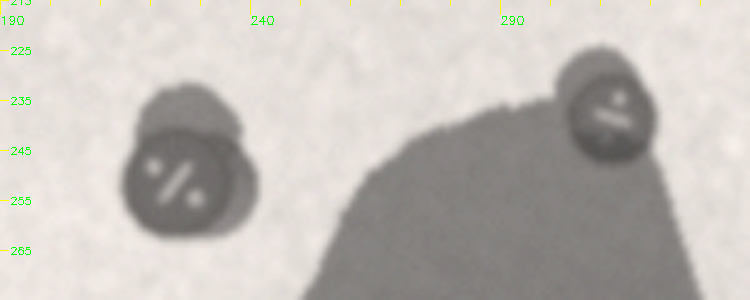

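View pics/t2.png

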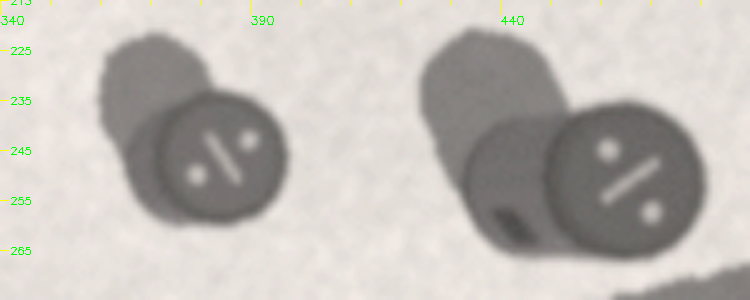

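View pics/s1.png

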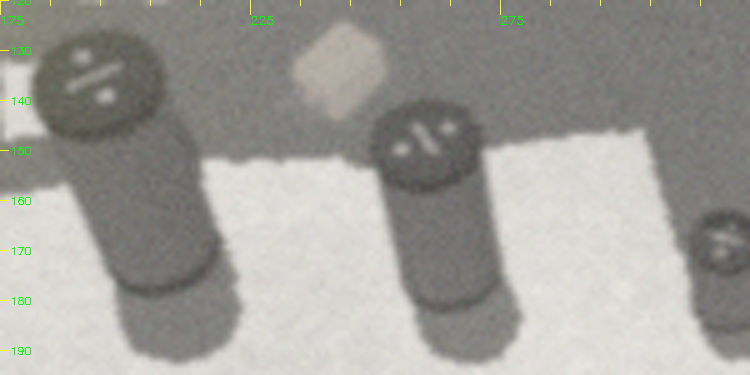

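View pics/s2.png

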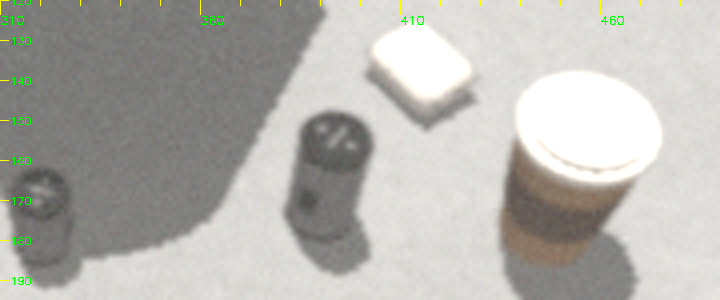

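View pics/td.png

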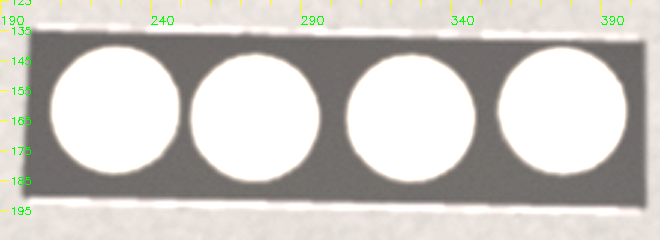

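```bash
cat >> h.py <<'E'
def ray(c,u,v):
    E=c["extrinsics"];d=np.array([(u-c["cx"])/c["fx"],-(v-c["cy"])/c["fy"],-1]);return -E[:3,:3].T@E[:3,3],E[:3,:3].T@d/np.linalg.norm(d)
def tri(rs):
    A=sum(np.eye(3)-np.outer(d,d) for o,d in rs);b=sum((np.eye(3)-np.outer(d,d))@o for o,d in rs)
    p=np.linalg.solve(A,b);return p,max(np.linalg.norm((np.eye(3)-np.outer(d,d))@(p-o)) for o,d in rs)
def atz(r,z): o,d=r;return o+d*(z-o[2])/d[2]
def discs(c,box):
    x,y,w,h=box;g=cv2.cvtColor(c["pixels"],cv2.COLOR_RGB2GRAY)[y:y+h,x:x+w]
    n,l,st,ce=cv2.connectedComponentsWithStats((g>(g.max()*0.6)).astype(np.uint8))
    return sorted([tuple(ce[i]+[x,y]) for i in range(1,n) if st[i,4]>800])
E
python3 - <<'E'
from h import *
t=pickle.load(open('top.pkl','rb'));s=pickle.load(open('scene.pkl','rb'))
P=dict(mini=((311.9,238.1),(320,168),.054),small=((225.1,251.2),(393.8,154.9),.076),medium=((384,246),(260,148.4),.102),large=((464.6,250.8),(194.4,136.5),.13))
for n,(a,b,z) in P.items():
    ra,rb=ray(t,*a),ray(s,*b);p,e=tri([ra,rb]);print(n,p.round(4),round(e,4),'at z:',atz(ra,z).round(4),atz(rb,z).round(4))
da=discs(t,(203,138,200,50));db=discs(s,(233,214,190,50))[::-1]
print(da,db)
for a,b in zip(da,db):
    ra,rb=ray(t,*a),ray(s,*b);p,e=tri([ra,rb]);print('disc',p.round(4),round(e,4),atz(ra,.02).round(4),atz(rb,.02).round(4))
for a,b in [((151,245),(456,151))]:print('cup',tri([ray(t,*a),ray(s,*b)]))
E
```

```text
mini [ 0.4612 -0.0158  0.055 ] 0.0007 at z: [ 0.4613 -0.0151  0.054 ] [ 0.4605 -0.0165  0.054 ]
small [0.4308 0.1562 0.0756] 0.0002 at z: [0.4308 0.1562 0.076 ] [0.4312 0.1559 0.076 ]
medium [ 0.4464 -0.155   0.102 ] 0.0005 at z: [ 0.4464 -0.1546  0.102 ] [ 0.4464 -0.1555  0.102 ]
large [ 0.4395 -0.3027  0.1281] 0.0006 at z: [ 0.4393 -0.3014  0.13  ] [ 0.4411 -0.3025  0.13  ]
[(np.float64(227.90336435218325), np.float64(161.15175375805296)), (np.float64(274.444683908046), np.float64(163.78951149425288)), (np.float64(326.4650827933765), np.float64(163.9352051835853)), (np.float64(376.98988439306356), np.float64(161.48265895953756))] [(np.float64(399.56592956592954), np.float64(239.81654381654383)), (np.float64(354.01503759398497), np.float64(236.41604010025063)), (np.float64(303.7673640167364), np.float64(235.20418410041842)), (np.float64(254.7298657718121), np.float64(236.24244966442953))]
disc [0.6246 0.168  0.0186] 0.0007 [0.6244 0.1685 0.02  ] [0.6254 0.1671 0.02  ]
disc [0.621  0.0677 0.0189] 0.0008 [0.6207 0.0685 0.02  ] [0.6216 0.0668 0.02  ]
disc [ 0.6231 -0.0442  0.0188] 0.0009 [ 0.6228 -0.0432  0.02  ] [ 0.6237 -0.045   0.02  ]
disc [ 0.6309 -0.1532  0.019 ] 0.0011 [ 0.6305 -0.1519  0.02  ] [ 0.6314 -0.154   0.02  ]
cup (array([0.43918377, 0.29187083, 0.1070652 ]), np.float64(0.000834687241175988))
```

```bash
cat >> h.py <<'E'
def T():
    o=get_obs();return o["ee_pos"],R.from_euler('xyz',o["eef_rot"]).as_matrix(),o
def plan(target,M):
    p,r,o=T();print('t',round(float(o["time_s"]),2),'p',p.round(4),'w',round(float(o["grip_width"]),4),'F',o["force"].round(1))
    print('d_tool mm',(r.T@(np.array(target)-p)*1000).round(1),'rotvec deg',R.from_matrix(r.T@M).as_rotvec(degrees=True).round(2))
M1=np.array([[0,1,0],[0,0,-1],[-1,0,0.]]);M2=np.array([[0,-1,0],[0,0,1],[-1,0,0.]])
E
python3 - <<'E'
from h import *
print(T()[1].round(3));plan((.44,-.302,.2),M1);plan((.44,-.302,.2),M2)
E
```

```text
[[-0.     0.377 -0.926]
 [ 0.001 -0.926 -0.377]
 [-1.    -0.001 -0.   ]]
t 0.1 p [ 0.2074 -0.5091  0.2049] w 0.094 F [0.1 0.3 0.4]
d_tool mm [   5.1 -104.1 -293.6] rotvec deg [-6.784e+01 -4.000e-02  5.000e-02]
t 0.1 p [ 0.2074 -0.5091  0.2049] w 0.094 F [0.1 0.3 0.4]
d_tool mm [   5.1 -104.1 -293.6] rotvec deg [1.1216e+02 6.0000e-02 4.0000e-02]
```

>>> step_arm(motion=[[[0,0,0,-9.7,0,0],[0,0,0,-9.7,0,0],[0,0,0,-9.7,0,0],[0,0,0,-9.7,0,0],[0,0,0,-9.7,0,0],[0,0,0,-9.7,0,0],[0,0,0,-9.64,0,0],[0,0.035,-0.03,0,0,0],[0,0.035,-0.03,0,0,0],[0,0.035,-0.03,0,0,0],[0,0.035,-0.03,0,0,0],[0,0.03,-0.03,0,0,0]]], fingers=0.094, squeeze=25)

```text
time_s: 1.6
ee_pos: [0.3785, -0.3581, 0.2052]
eef_rot: [-2.424, 1.57, 2.289]
force: [0.2, -0.1, 0.0]
grip_width: 0.0939
```

```bash
python3 - <<'E'
from h import *
plan((.4395,-.302,.2),M1)
E
```

```text
t 1.6 p [ 0.3785 -0.3581  0.2052] w 0.0939 F [ 0.2 -0.1  0. ]
d_tool mm [  5.2  61.1 -56.1] rotvec deg [ 0.02 -0.02  0.02]
```

>>> step_arm(motion=[[[0,0.03,-0.028,0,0,0],[0,0.031,-0.028,0,0,0],[0,0,0,0,0,0]]])

```text
time_s: 1.98
ee_pos: [0.4397, -0.3017, 0.2051]
eef_rot: [-2.449, 1.57, 2.267]
force: [-0.4, -0.4, 0.2]
grip_width: 0.0938
```

```bash
cat >> h.py <<'E'
def snap(n):
    p,r,o=T();c=camera("wrist");E=np.eye(4);E[:3,:3]=r;E[:3,3]=p
    c["extrinsics"]=np.linalg.inv(E@c["T_tool_cam"]);pickle.dump(c,open(n+'.pkl','wb'));cv2.imwrite(f'pics/{n}.png',c["pixels"][:,:,::-1]);return c
def proj(c,P):
    q=c["extrinsics"]@np.append(P,1);return (c["cx"]+c["fx"]*q[0]/-q[2],c["cy"]+c["fy"]*q[1]/q[2])
E
python3 - <<'E'
from h import *
plan((.4395,-.302,.2),M1)
c=snap('w1');print({k:v.round(3) if hasattr(v,'round') else v for k,v in c.items() if k!='pixels'})
print(proj(c,[.4395,-.302,.13]),proj(c,[.4464,-.155,.102]))
E
```

```text
t 1.98 p [ 0.4397 -0.3017  0.2051] w 0.0938 F [-0.4 -0.4  0.2]
d_tool mm [ 5.1 -0.2  0.3] rotvec deg [ 0.18 -0.03  0.03]
{'fx': 287.5307438192852, 'fy': 287.5307438192852, 'cx': 319.8462701744294, 'cy': 197.02096588484403, 'T_tool_cam': array([[ 0.   ,  0.273, -0.962, -0.179],
       [ 1.   , -0.   ,  0.   ,  0.001],
       [-0.   , -0.962, -0.273, -0.08 ],
       [ 0.   ,  0.   ,  0.   ,  1.   ]]), 'extrinsics': array([[ 1.   ,  0.003, -0.001, -0.439],
       [-0.003,  0.962, -0.272,  0.32 ],
       [-0.   ,  0.272,  0.962, -0.309],
       [ 0.   ,  0.   ,  0.   ,  1.   ]])}
(np.float64(318.86210404222396), np.float64(205.125031478351)) (np.float64(327.21115311510164), np.float64(36.26558233105132))
```

View pics/w1.png

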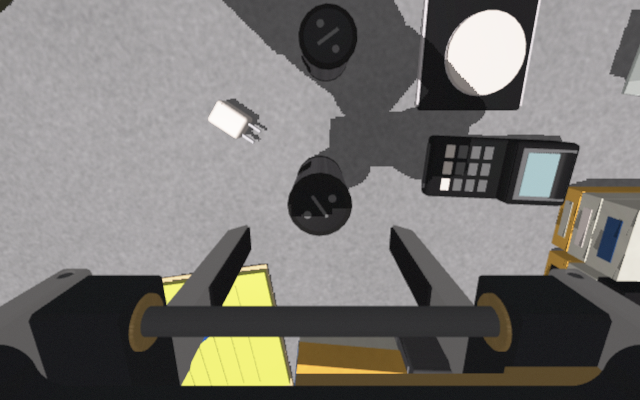

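The wrist view agrees: large cap at (320,204) against a prediction of (319,205), medium at (328,36) against (327,36). Descending on the large speaker.

>>> step_arm(motion=[[[0.04,0,0,0,0,0],[0.04,0,0,0,0,0],[0.03,0,0,0,0,0],[0.02,0,0,0,0,0],[0.009,0,0,0,0,0],[0,0,0,0,0,0]]])

```text
time_s: 2.78
ee_pos: [0.438, -0.3038, 0.0664]
eef_rot: [-2.091, 1.57, 2.621]
force: [0.0, 0.2, 0.3]
grip_width: 0.0937
```

>>> step_arm(motion=[[[0,0,0,0,0,0],[0,0,0,0,0,0],[0,0,0,0,0,0],[0,0,0,0,0,0],[0,0,0,0,0,0],[0,0,0,0,0,0]]], fingers=0.04, squeeze=25)

```text
time_s: 3.52
ee_pos: [0.4387, -0.3035, 0.0667]
eef_rot: [1.021, 1.57, -0.55]
force: [1.3, 0.5, 4.3]
grip_width: 0.0619
```

>>> step_arm(motion=[[[-0.01,0,0,0,0,0],[-0.02,0,0,0,0,0],[-0.035,0,0,0,0,0],[-0.035,0,0,0,0,0],[-0.025,0,0,0,0,0],[0,0,0,0,0,0]]])

```text
time_s: 4.28
ee_pos: [0.4387, -0.3036, 0.1927]
eef_rot: [0.882, 1.569, -0.689]
force: [0.2, -0.2, -7.0]
grip_width: 0.0618
```

```bash
python3 - <<'E'
from h import *
plan((.625,.168,.19),M1);c=snap('w2');print(T()[2]["moment"].round(2))
E
```

```text
t 4.28 p [ 0.4387 -0.3036  0.1927] w 0.0618 F [ 0.2 -0.2 -7. ]
d_tool mm [   2.4  186.3 -471.6] rotvec deg [-0.    0.08 -0.1 ]
[ 0.01 -0.03  0.05]
```

View pics/w2.png

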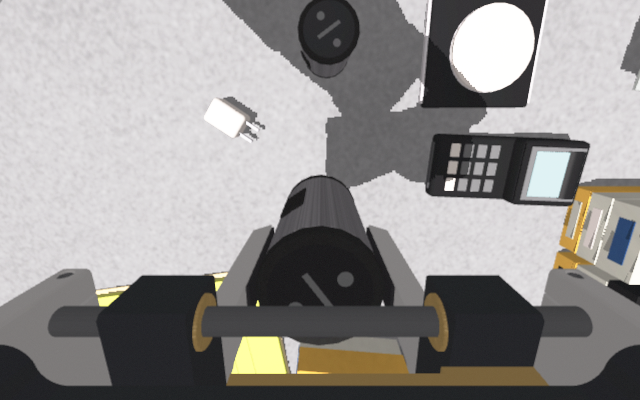

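>>> step_arm(motion=[[[0,0.008,-0.02,0,0,0],[0,0.0165,-0.042,0,0,0],[0,0.0165,-0.042,0,0,0],[0,0.0165,-0.042,0,0,0],[0,0.0165,-0.042,0,0,0],[0,0.0165,-0.042,0,0,0],[0,0.0165,-0.042,0,0,0],[0,0.0165,-0.042,0,0,0],[0,0.0165,-0.042,0,0,0],[0,0.0165,-0.042,0,0,0],[0,0.0165,-0.042,0,0,0],[0,0.013,-0.031,0,0,0]]])

```text
time_s: 5.82
ee_pos: [0.624, 0.1693, 0.1889]
eef_rot: [-1.382, 1.567, -2.953]
force: [0.0, 0.3, -4.9]
grip_width: 0.0622
```

>>> step_arm(motion=[[[0,0,0,0,0,0],[0,0,0,0,0,0]]])

```text
time_s: 6.08
ee_pos: [0.6238, 0.1672, 0.1897]
eef_rot: [-1.291, 1.568, -2.861]
force: [-0.0, -0.4, -5.7]
grip_width: 0.0621
```

```bash
python3 - <<'E'
from h import *
plan((.625,.167,.0865),M1)
E
```

```text
t 6.08 p [0.6238 0.1672 0.1897] w 0.0621 F [-0.  -0.4 -5.7]
d_tool mm [1.032e+02 1.400e+00 1.000e-01] rotvec deg [0.   0.04 0.15]
```

>>> step_arm(motion=[[[0.015,0.0012,0,0,0,0],[0.03,0,0,0,0,0],[0.025,0,0,0,0,0],[0.015,0,0,0,0,0],[0.008,0,0,0,0,0],[0.004,0,0,0,0,0],[0,0,0,0,0,0]]])

```text
time_s: 6.95
ee_pos: [0.6259, 0.1677, 0.0949]
eef_rot: [1.786, 1.57, 0.215]
force: [-0.2, -0.1, -6.1]
grip_width: 0.0618
```

>>> step_arm(motion=[[[0.0015,0,0,0,0,0],[0.0015,0,0,0,0,0],[0.001,0,0,0,0,0],[0.001,0,0,0,0,0],[0,0,0,0,0,0],[0,0,0,0,0,0]]])

```text
time_s: 7.7
ee_pos: [0.6257, 0.1677, 0.0895]
eef_rot: [1.408, 1.571, -0.163]
force: [-0.4, 0.1, -5.1]
grip_width: 0.062
```

>>> step_arm(motion=[[[0.0008,0,0,0,0,0],[0.0008,0,0,0,0,0],[0.0008,0,0,0,0,0],[0,0,0,0,0,0],[0,0,0,0,0,0]]])

```text
time_s: 8.32
ee_pos: [0.6256, 0.1677, 0.0871]
eef_rot: [-1.127, 1.571, -2.698]
force: [-0.0, -0.3, -5.8]
grip_width: 0.0619
```

>>> step_arm(motion=[[[0.0006,0,0,0,0,0],[0.0006,0,0,0,0,0],[0,0,0,0,0,0],[0,0,0,0,0,0]]])

```text
time_s: 8.82
ee_pos: [0.6258, 0.1677, 0.0868]
eef_rot: [1.835, 1.57, 0.264]
force: [-3.9, -0.6, 5.3]
grip_width: 0.0617
```

Contact (Fz −5.8 → +5.3). Releasing and rising.

>>> step_arm(motion=[[[0,0,0,0,0,0],[0,0,0,0,0,0],[0,0,0,0,0,0],[0,0,0,0,0,0],[0,0,0,0,0,0]]], fingers=0.094)

```text
time_s: 9.45
ee_pos: [0.6257, 0.1677, 0.0858]
eef_rot: [1.692, 1.571, 0.121]
force: [-0.4, 0.1, -0.6]
grip_width: 0.0943
```

>>> step_arm(motion=[[[-0.01,0,0,0,0,0],[-0.03,0,0,0,0,0],[-0.04,0,0,0,0,0],[-0.03,0,0,0,0,0],[0,0,0,0,0,0]]])

```text
time_s: 10.07
ee_pos: [0.6265, 0.1678, 0.199]
eef_rot: [1.78, 1.566, 0.209]
force: [0.0, 0.2, 0.1]
grip_width: 0.0936
```

```bash
python3 - <<'E'
from h import *
plan((.4464,-.155,.2),M1);c=snap('w3');print(proj(c,[.6246,.168,.15]))
E
```

```text
t 10.07 p [0.6265 0.1678 0.199 ] w 0.0936 F [0.  0.2 0.1]
d_tool mm [  -2.2 -180.1  322.8] rotvec deg [ 0.   -0.06 -0.28]
(np.float64(316.3739223332593), np.float64(213.93754476074875))
```

View pics/w3.png

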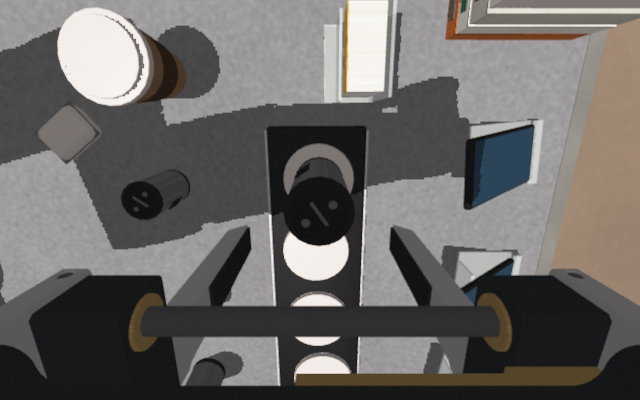

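Large stands on its disc, cap at (319,211) against a predicted (316,214). Next is the medium.

>>> step_arm(motion=[[[0,-0.01,0.018,0,0,0],[0,-0.02,0.036,0,0,0],[0,-0.02,0.036,0,0,0],[0,-0.02,0.036,0,0,0],[0,-0.02,0.036,0,0,0],[0,-0.02,0.036,0,0,0],[0,-0.02,0.036,0,0,0],[0,-0.02,0.036,0,0,0],[0,-0.02,0.036,0,0,0],[0,-0.01,0.017,0,0,0],[0,0,0,0,0,0],[0,0,0,0,0,0]]])

```text
time_s: 11.62
ee_pos: [0.4457, -0.1548, 0.1953]
eef_rot: [-2.14, 1.57, 2.573]
force: [0.9, 0.1, 0.9]
grip_width: 0.0943
```

```bash
python3 - <<'E'
from h import *
plan((.4464,-.155,.051),M1)
E
```

```text
t 11.62 p [ 0.4457 -0.1548  0.1953] w 0.0943 F [0.9 0.1 0.9]
d_tool mm [144.3   0.8   0.3] rotvec deg [ 0.01 -0.03  0.05]
```

>>> step_arm(motion=[[[0.03,0.0008,0,0,0,0],[0.04,0,0,0,0,0],[0.04,0,0,0,0,0],[0.02,0,0,0,0,0],[0.01,0,0,0,0,0],[0.0043,0,0,0,0,0],[0,0,0,0,0,0]]])

```text
time_s: 12.5
ee_pos: [0.4468, -0.1553, 0.0519]
eef_rot: [1.211, 1.57, -0.359]
force: [-0.3, -0.6, 0.1]
grip_width: 0.0944
```

>>> step_arm(motion=[[[0,0,0,0,0,0],[0,0,0,0,0,0],[0,0,0,0,0,0],[0,0,0,0,0,0],[0,0,0,0,0,0],[0,0,0,0,0,0]]], fingers=0.035, squeeze=22)

```text
time_s: 13.25
ee_pos: [0.4464, -0.1554, 0.0516]
eef_rot: [-1.474, 1.571, -3.045]
force: [-1.2, 0.1, 0.6]
grip_width: 0.0539
```

>>> step_arm(motion=[[[-0.01,0,0,0,0,0],[-0.02,0,0,0,0,0],[-0.03,0,0,0,0,0],[-0.03,0,0,0,0,0],[-0.02,0,0,0,0,0],[0,0,0,0,0,0]]])

```text
time_s: 14.0
ee_pos: [0.4469, -0.1555, 0.1628]
eef_rot: [1.17, 1.568, -0.401]
force: [-0.5, 0.6, -5.0]
grip_width: 0.0539
```

```bash
python3 - <<'E'
from h import *
plan((.621,.068,.16),M1)
E
```

```text
t 14.0 p [ 0.4469 -0.1555  0.1628] w 0.0539 F [-0.5  0.6 -5. ]
d_tool mm [   3.   174.1 -223.5] rotvec deg [ 0.    0.06 -0.13]
```

>>> step_arm(motion=[[[0,0.013,-0.0165,0,0,0],[0,0.025,-0.032,0,0,0],[0,0.025,-0.032,0,0,0],[0,0.025,-0.032,0,0,0],[0,0.025,-0.032,0,0,0],[0,0.025,-0.032,0,0,0],[0,0.025,-0.032,0,0,0],[0,0.011,-0.015,0,0,0],[0,0,0,0,0,0],[0,0,0,0,0,0],[0,0,0,0,0,0]]])

```text
time_s: 15.38
ee_pos: [0.6201, 0.0674, 0.1614]
eef_rot: [-1.284, 1.57, -2.856]
force: [0.0, 1.0, -4.0]
grip_width: 0.0537
```

```bash
python3 - <<'E'
from h import *
plan((.621,.0675,.072),M1)
E
```

```text
t 15.38 p [0.6201 0.0674 0.1614] w 0.0537 F [ 0.  1. -4.]
d_tool mm [89.4  0.9 -0.1] rotvec deg [-0.05  0.01  0.02]
```

>>> step_arm(motion=[[[0.015,0.0008,0,0,0,0],[0.025,0,0,0,0,0],[0.022,0,0,0,0,0],[0.014,0,0,0,0,0],[0.006,0,0,0,0,0],[0.002,0,0,0,0,0],[0.001,0,0,0,0,0],[0.001,0,0,0,0,0],[0.001,0,0,0,0,0],[0,0,0,0,0,0],[0,0,0,0,0,0]]])

```text
time_s: 16.75
ee_pos: [0.6213, 0.0682, 0.0746]
eef_rot: [1.795, 1.571, 0.224]
force: [-0.4, 0.4, -4.6]
grip_width: 0.0538
```

>>> step_arm(motion=[[[0.0008,0,0,0,0,0],[0.0008,0,0,0,0,0],[0,0,0,0,0,0],[0,0,0,0,0,0]]])

```text
time_s: 17.25
ee_pos: [0.6213, 0.0682, 0.0729]
eef_rot: [0.06, 1.571, -1.511]
force: [-0.0, 0.3, -4.0]
grip_width: 0.0536
```

>>> step_arm(motion=[[[0.0006,0,0,0,0,0],[0.0006,0,0,0,0,0],[0,0,0,0,0,0],[0,0,0,0,0,0]]])

```text
time_s: 17.75
ee_pos: [0.6213, 0.0682, 0.0718]
eef_rot: [1.896, 1.571, 0.325]
force: [-0.2, -0.0, -4.0]
grip_width: 0.0538
```

>>> step_arm(motion=[[[0.0006,0,0,0,0,0],[0.0003,0,0,0,0,0],[0,0,0,0,0,0],[0,0,0,0,0,0]]])

```text
time_s: 18.25
ee_pos: [0.6213, 0.0682, 0.0716]
eef_rot: [1.575, 1.57, 0.004]
force: [-5.2, -0.2, 4.1]
grip_width: 0.0539
```

Contact. Release and rise.

>>> step_arm(motion=[[[0,0,0,0,0,0],[0,0,0,0,0,0],[0,0,0,0,0,0],[0,0,0,0,0,0],[0,0,0,0,0,0]]], fingers=0.094)

```text
time_s: 18.88
ee_pos: [0.6213, 0.0682, 0.0708]
eef_rot: [2.051, 1.571, 0.481]
force: [-0.5, 0.2, 0.5]
grip_width: 0.0937
```

>>> step_arm(motion=[[[-0.01,0,0,0,0,0],[-0.03,0,0,0,0,0],[-0.04,0,0,0,0,0],[-0.03,0,0,0,0,0],[-0.01,0,0,0,0,0],[0,0,0,0,0,0]]])

```text
time_s: 19.62
ee_pos: [0.6212, 0.0681, 0.1908]
eef_rot: [1.594, 1.57, 0.024]
force: [-1.1, -0.0, -0.7]
grip_width: 0.0942
```

```bash
python3 - <<'E'
from h import *
plan((.4308,.156,.19),M1);c=snap('w4');print(proj(c,[.6210,.0675,.122]),proj(c,[.6246,.168,.15]))
E
```

```text
t 19.62 p [0.6212 0.0681 0.1908] w 0.0942 F [-1.1 -0.  -0.7]
d_tool mm [   0.8 -190.4  -87.9] rotvec deg [ 0.   -0.   -0.02]
(np.float64(318.7277697974583), np.float64(207.4738500783349)) (np.float64(323.49189401600705), np.float64(85.94819323885767))
```

View pics/w4.png

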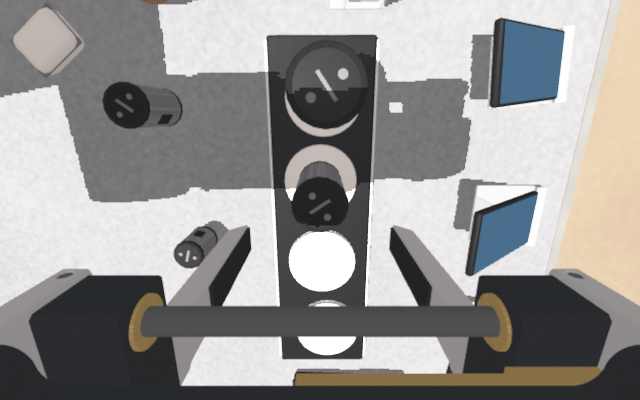

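```bash
python3 - <<'E'
from h import *
c=pickle.load(open('w4.pkl','rb'));im=c["pixels"][:,:,::-1][135:245,265:375].copy()
im=cv2.convertScaleAbs(cv2.resize(im,None,fx=5,fy=5,interpolation=cv2.INTER_CUBIC),alpha=2,beta=20)
def ring(P,r,col):
    a=np.linspace(0,2*np.pi,60);pts=[proj(c,[P[0]+r*np.cos(t),P[1]+r*np.sin(t),P[2]]) for t in a]
    cv2.polylines(im,[np.int32((np.array(pts)-[265,135]+.5)*5)],True,col,1)
ring((.621,.0680,.122),.027,(0,0,255));ring((.621,.068,.02),.045,(0,255,0));ring((.621,.068,.02),.027,(255,255,0))
cv2.imwrite('pics/w4c.png',im)
E
```

```text
(no output)
```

View pics/w4c.png

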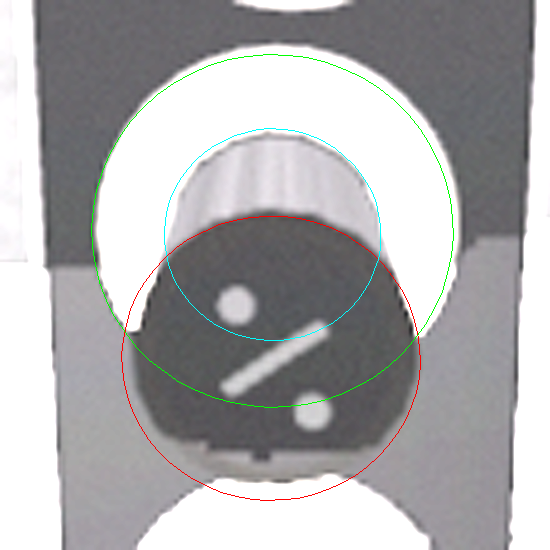

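>>> step_arm(motion=[[[0,-0.015,-0.007,0,0,0],[0,-0.032,-0.015,0,0,0],[0,-0.032,-0.015,0,0,0],[0,-0.032,-0.015,0,0,0],[0,-0.032,-0.015,0,0,0],[0,-0.032,-0.014,0,0,0],[0,-0.0154,-0.007,0,0,0],[0.03,0,0,0,0,0],[0.01,0,0,0,0,0],[0,0,0,0,0,0],[0,0,0,0,0,0]]])

```text
time_s: 21.05
ee_pos: [0.4314, 0.1561, 0.1514]
eef_rot: [1.838, 1.57, 0.267]
force: [0.0, 0.5, -0.1]
grip_width: 0.0943
```

```bash
python3 - <<'E'
from h import *
plan((.4308,.156,.03),M1);c=snap('w5');print(proj(c,[.4308,.156,.076]))
E
```

```text
t 21.05 p [0.4314 0.1561 0.1514] w 0.0943 F [ 0.   0.5 -0.1]
d_tool mm [ 1.214e+02 -6.000e-01  1.000e-01] rotvec deg [-0.02 -0.01 -0.04]
(np.float64(318.37883117009164), np.float64(204.75968185235928))
```

View pics/w5.png

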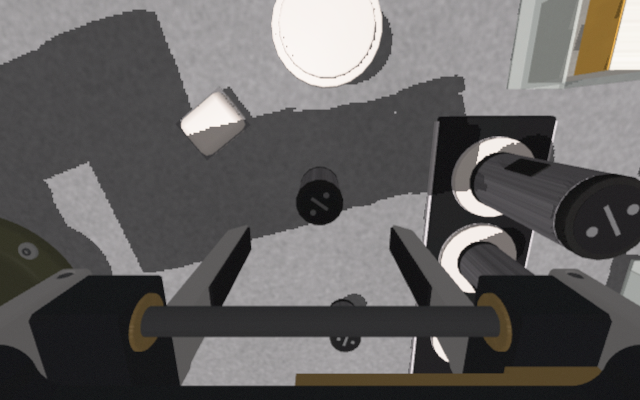

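>>> step_arm(motion=[[[0.03,0,-0.0005,0,0,0],[0.04,0,0,0,0,0],[0.03,0,0,0,0,0],[0.015,0,0,0,0,0],[0.006,0,0,0,0,0],[0,0,0,0,0,0]]])

```text
time_s: 21.85
ee_pos: [0.4313, 0.1567, 0.0304]
eef_rot: [1.799, 1.57, 0.228]
force: [-0.0, 0.1, 0.2]
grip_width: 0.0939
```

>>> step_arm(motion=[[[0,0,0,0,0,0],[0,0,0,0,0,0],[0,0,0,0,0,0],[0,0,0,0,0,0],[0,0,0,0,0,0],[0,0,0,0,0,0]]], fingers=0.03, squeeze=20)

```text
time_s: 22.6
ee_pos: [0.4308, 0.1567, 0.0299]
eef_rot: [-2.154, 1.571, 2.559]
force: [-1.3, -0.2, 0.5]
grip_width: 0.0457
```

>>> step_arm(motion=[[[-0.01,0,0,0,0,0],[-0.03,0,0,0,0,0],[-0.04,0,0,0,0,0],[-0.04,0,0,0,0,0],[-0.02,0,0,0,0,0],[0,0,0,0,0,0]]])

```text
time_s: 23.35
ee_pos: [0.4313, 0.1568, 0.1712]
eef_rot: [1.843, 1.568, 0.272]
force: [0.0, -0.2, -3.5]
grip_width: 0.0454
```

```bash
python3 - <<'E'
from h import *
plan((.6235,-.044,.17),M1)
E
```

```text
t 23.35 p [0.4313 0.1568 0.1712] w 0.0454 F [ 0.  -0.2 -3.5]
d_tool mm [  1.6 192.2 200.8] rotvec deg [ 0.   -0.04 -0.15]
```

>>> step_arm(motion=[[[0,0.014,0.0148,0,0,0],[0,0.028,0.029,0,0,0],[0,0.028,0.029,0,0,0],[0,0.028,0.029,0,0,0],[0,0.028,0.029,0,0,0],[0,0.028,0.029,0,0,0],[0,0.028,0.029,0,0,0],[0,0.0102,0.012,0,0,0],[0,0,0,0,0,0],[0,0,0,0,0,0],[0,0,0,0,0,0]]])

```text
time_s: 24.72
ee_pos: [0.6227, -0.0432, 0.1701]
eef_rot: [2.165, 1.571, 0.595]
force: [0.2, -0.2, -1.6]
grip_width: 0.0459
```

```bash
python3 - <<'E'
from h import *
plan((.6235,-.0435,.050),M1)
E
```

```text
t 24.73 p [ 0.6227 -0.0432  0.1701] w 0.0459 F [ 0.2 -0.2 -1.6]
d_tool mm [120.1   0.8   0.3] rotvec deg [ 0.06 -0.01 -0.01]
```

>>> step_arm(motion=[[[0.02,0.0008,0.0003,0,0,0],[0.035,0,0,0,0,0],[0.032,0,0,0,0,0],[0.018,0,0,0,0,0],[0.007,0,0,0,0,0],[0.003,0,0,0,0,0],[0.001,0,0,0,0,0],[0.001,0,0,0,0,0],[0.001,0,0,0,0,0],[0,0,0,0,0,0],[0,0,0,0,0,0]]])

```text
time_s: 26.1
ee_pos: [0.6239, -0.0445, 0.0519]
eef_rot: [1.542, 1.571, -0.029]
force: [0.5, 0.3, -2.5]
grip_width: 0.0458
```

>>> step_arm(motion=[[[0.0006,0,0,0,0,0],[0.0006,0,0,0,0,0],[0,0,0,0,0,0],[0,0,0,0,0,0]]])

```text
time_s: 26.6
ee_pos: [0.6239, -0.0444, 0.0506]
eef_rot: [-1.931, 1.571, 2.781]
force: [0.8, -0.8, -2.7]
grip_width: 0.046
```

>>> step_arm(motion=[[[0.0005,0,0,0,0,0],[0.0005,0,0,0,0,0],[0,0,0,0,0,0],[0,0,0,0,0,0]]])

```text
time_s: 27.1
ee_pos: [0.6239, -0.0445, 0.0499]
eef_rot: [1.325, 1.571, -0.246]
force: [-1.9, -0.5, 2.8]
grip_width: 0.0456
```

Contact. Release, rise.

>>> step_arm(motion=[[[0,0,0,0,0,0],[0,0,0,0,0,0],[0,0,0,0,0,0],[0,0,0,0,0,0],[0,0,0,0,0,0]]], fingers=0.094)

```text
time_s: 27.72
ee_pos: [0.6239, -0.0444, 0.0496]
eef_rot: [0.728, 1.571, -0.842]
force: [0.2, 0.4, 0.4]
grip_width: 0.0918
```

>>> step_arm(motion=[[[-0.01,0,0,0,0,0],[-0.03,0,0,0,0,0],[-0.04,0,0,0,0,0],[-0.03,0,0,0,0,0],[-0.01,0,0,0,0,0],[0,0,0,0,0,0]]])

```text
time_s: 28.48
ee_pos: [0.6238, -0.0445, 0.1696]
eef_rot: [1.452, 1.57, -0.119]
force: [0.3, -0.6, -0.2]
grip_width: 0.0939
```

```bash
python3 - <<'E'
from h import *
plan((.461,-.0155,.17),M1);c=snap('w6');print(proj(c,[.6235,-.044,.096]),proj(c,[.621,.068,.122]))
E
```

```text
t 28.48 p [ 0.6238 -0.0445  0.1696] w 0.0939 F [ 0.3 -0.6 -0.2]
d_tool mm [  -0.4 -162.8  -29. ] rotvec deg [ 0.    0.   -0.02]
(np.float64(318.6422409534507), np.float64(204.73511291293647)) (np.float64(314.92017334216587), np.float64(68.38413594880208))
```

View pics/w6.png

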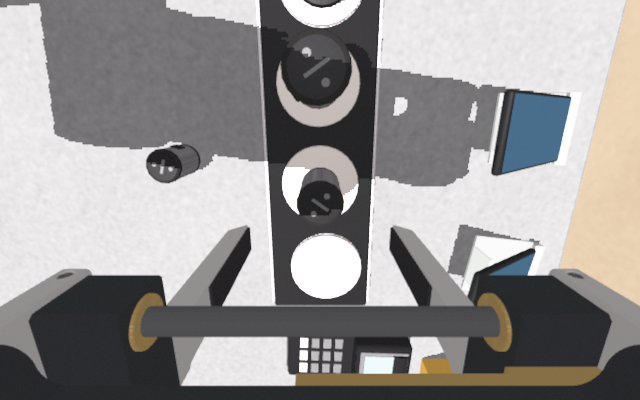

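Small stands on its disc, cap (320,201), and the mini is visible at (163,164). Going to the mini.

>>> step_arm(motion=[[[0,-0.015,-0.003,0,0,0],[0,-0.035,-0.006,0,0,0],[0,-0.035,-0.006,0,0,0],[0,-0.035,-0.006,0,0,0],[0,-0.03,-0.006,0,0,0],[0,-0.0128,-0.002,0,0,0],[0.02,0,0,0,0,0],[0.02,0,0,0,0,0],[0,0,0,0,0,0],[0,0,0,0,0,0]]])

```text
time_s: 29.78
ee_pos: [0.4615, -0.0155, 0.13]
eef_rot: [1.615, 1.571, 0.044]
force: [-0.1, 1.3, 0.4]
grip_width: 0.0941
```

```bash
python3 - <<'E'
from h import *
plan((.461,-.0155,.013),M1);c=snap('w7');print(proj(c,[.461,-.0155,.054]))
E
```

```text
t 29.77 p [ 0.4615 -0.0155  0.13  ] w 0.0941 F [-0.1  1.3  0.4]
d_tool mm [117.   -0.5  -0. ] rotvec deg [-0.   -0.   -0.01]
(np.float64(318.5271237461867), np.float64(204.4195122735951))
```

View pics/w7.png

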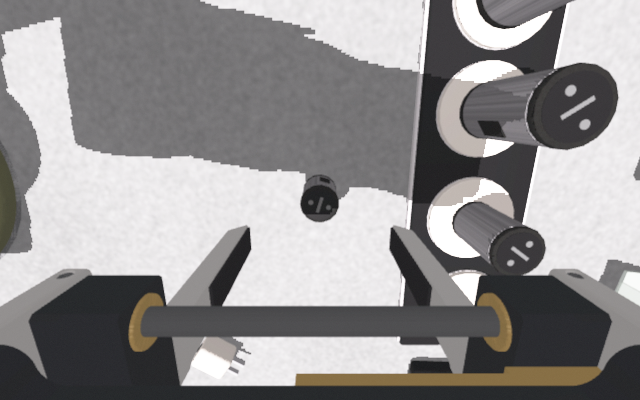

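Mini cap at (320,202), consistent with the others. Descending.

>>> step_arm(motion=[[[0.03,0,0,0,0,0],[0.04,0,0,0,0,0],[0.028,0,0,0,0,0],[0.013,0,0,0,0,0],[0.005,0,0,0,0,0],[0,0,0,0,0,0]]])

```text
time_s: 30.58
ee_pos: [0.4615, -0.0155, 0.0143]
eef_rot: [1.474, 1.57, -0.097]
force: [-0.5, -0.0, 0.3]
grip_width: 0.0942
```

>>> step_arm(motion=[[[0,0,0,0,0,0],[0,0,0,0,0,0],[0,0,0,0,0,0],[0,0,0,0,0,0],[0,0,0,0,0,0],[0,0,0,0,0,0],[0,0,0,0,0,0]]], fingers=0.02, squeeze=18)

```text
time_s: 31.45
ee_pos: [0.461, -0.0154, 0.0136]
eef_rot: [-1.873, 1.571, 2.839]
force: [0.0, 0.6, -0.6]
grip_width: 0.0377
```

>>> step_arm(motion=[[[-0.01,0,0,0,0,0],[-0.03,0,0,0,0,0],[-0.04,0,0,0,0,0],[-0.04,0,0,0,0,0],[-0.01,0,0,0,0,0],[0,0,0,0,0,0]]])

```text
time_s: 32.2
ee_pos: [0.461, -0.0155, 0.1435]
eef_rot: [1.524, 1.57, -0.047]
force: [0.5, -0.1, -2.4]
grip_width: 0.0378
```

```bash
python3 - <<'E'
from h import *
plan((.631,-.1528,.14),M1)
E
```

```text
t 32.2 p [ 0.461  -0.0155  0.1435] w 0.0378 F [ 0.5 -0.1 -2.4]
d_tool mm [  3.6 170.  137.3] rotvec deg [-0.    0.   -0.02]
```

>>> step_arm(motion=[[[0,0.012,0.01,0,0,0],[0,0.03,0.024,0,0,0],[0,0.03,0.024,0,0,0],[0,0.03,0.024,0,0,0],[0,0.03,0.024,0,0,0],[0,0.03,0.024,0,0,0],[0,0.008,0.0073,0,0,0],[0,0,0,0,0,0],[0,0,0,0,0,0],[0,0,0,0,0,0]]])

```text
time_s: 33.45
ee_pos: [0.6308, -0.1522, 0.144]
eef_rot: [1.415, 1.57, -0.155]
force: [-0.1, 0.8, -0.6]
grip_width: 0.0378
```

```bash
python3 - <<'E'
from h import *
plan((.631,-.1528,.0336),M1)
E
```

```text
t 33.45 p [ 0.6308 -0.1522  0.144 ] w 0.0378 F [-0.1  0.8 -0.6]
d_tool mm [110.4   0.2   0.6] rotvec deg [ 0.04  0.   -0.02]
```

>>> step_arm(motion=[[[0.02,0,0.0003,0,0,0],[0.03,0,0,0,0,0],[0.03,0,0,0,0,0],[0.016,0,0,0,0,0],[0.007,0,0,0,0,0],[0.002,0,0,0,0,0],[0.001,0,0,0,0,0],[0.001,0,0,0,0,0],[0.001,0,0,0,0,0],[0,0,0,0,0,0],[0,0,0,0,0,0]]])

```text
time_s: 34.83
ee_pos: [0.6311, -0.153, 0.0357]
eef_rot: [1.097, 1.571, -0.474]
force: [0.7, 0.0, -0.6]
grip_width: 0.0379
```

>>> step_arm(motion=[[[0.0006,0,0,0,0,0],[0.0006,0,0,0,0,0],[0,0,0,0,0,0],[0,0,0,0,0,0]]])

```text
time_s: 35.33
ee_pos: [0.6311, -0.153, 0.0344]
eef_rot: [2.805, 1.571, 1.234]
force: [-0.4, -0.0, -1.8]
grip_width: 0.0379
```

>>> step_arm(motion=[[[0.0005,0,0,0,0,0],[0.0005,0,0,0,0,0],[0,0,0,0,0,0],[0,0,0,0,0,0]]])

```text
time_s: 35.83
ee_pos: [0.6311, -0.1531, 0.0337]
eef_rot: [1.128, 1.571, -0.443]
force: [-2.2, 0.8, 4.2]
grip_width: 0.0375
```

>>> step_arm(motion=[[[0,0,0,0,0,0],[0,0,0,0,0,0],[0,0,0,0,0,0],[0,0,0,0,0,0],[0,0,0,0,0,0],[0,0,0,0,0,0]]], fingers=0.094)

```text
time_s: 36.58
ee_pos: [0.6311, -0.1531, 0.0335]
eef_rot: [1.533, 1.571, -0.038]
force: [0.9, 0.1, 0.1]
grip_width: 0.0925
```

>>> step_arm(motion=[[[-0.01,0,0,0,0,0],[-0.03,0,0,0,0,0],[-0.04,0,0,0,0,0],[-0.04,0,0,0,0,0],[-0.04,0,0,0,0,0],[-0.02,0,0,0,0,0],[0,-0.03,0.03,0,0,0],[0,-0.03,0.04,0,0,0],[0,-0.03,0.04,0,0,0],[0,-0.03,0.04,0,0,0],[0,-0.03,0.04,0,0,0],[0,-0.03,0.03,0,0,0]]])

```text
time_s: 38.08
ee_pos: [0.4498, -0.3744, 0.2142]
eef_rot: [0.716, 1.57, -0.855]
force: [0.3, -0.6, 0.4]
grip_width: 0.094
```

```bash
python3 - <<'E'
from h import *
plan((.35,-.45,.2),M1)
for n in("scene","top"):
    c=camera(n);pickle.dump(c,open(n+'1.pkl','wb'));cv2.imwrite(f'pics/{n}1.png',c["pixels"][:,:,::-1])
E
```

```text
t 38.08 p [ 0.4498 -0.3744  0.2142] w 0.094 F [ 0.3 -0.6  0.4]
d_tool mm [ 14.2 -99.8  75.6] rotvec deg [-0.03  0.04 -0.03]
```

View pics/scene1.png

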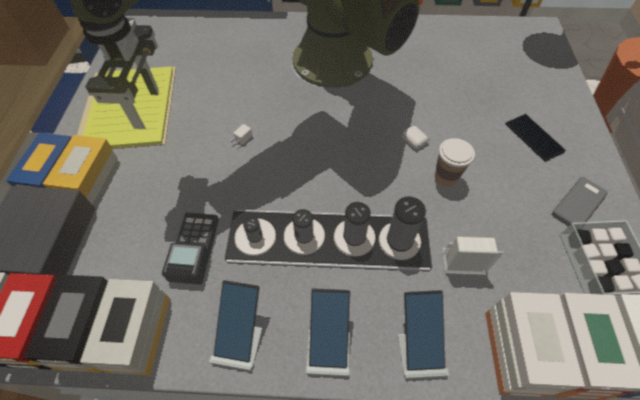

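View pics/top1.png

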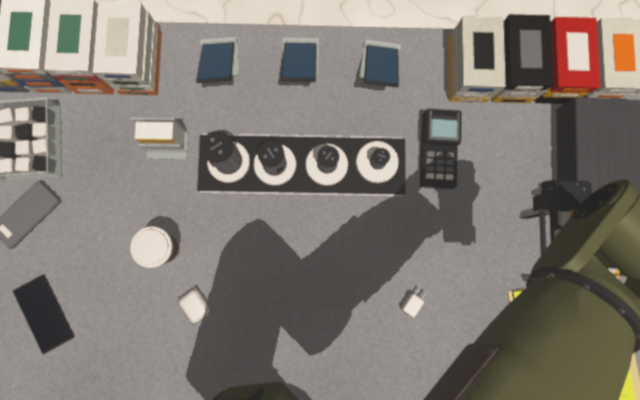

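All four stand in size order, and the cup is unmoved at (151,246). I'll check centring numerically against the top view, with predicted cap and disc rings overlaid.

```bash
python3 - <<'E'
from h import *
for n,(x,y,w,h) in dict(top=(195,120,215,75),scene=(225,190,210,80)).items():
    c=pickle.load(open(n+'1.pkl','rb'));k=3.7
    im=cv2.convertScaleAbs(cv2.resize(c["pixels"][y:y+h,x:x+w,::-1],None,fx=k,fy=k,interpolation=cv2.INTER_CUBIC),alpha=2,beta=10)
    for P,r,H in [((.6309,-.1532),.019,.054),((.6231,-.0442),.023,.076),((.621,.0677),.027,.102),((.6246,.168),.031,.13)]:
        for z,rr,col in [(.02+H,r,(0,0,255)),(.02,.045,(0,200,0)),(.02,r,(255,160,0))]:
            pts=[proj(c,[P[0]+rr*np.cos(t),P[1]+rr*np.sin(t),z]) for t in np.linspace(0,6.283,50)]
            cv2.polylines(im,[np.int32((np.array(pts)-[x,y]+.5)*k)],True,col,1)
    cv2.imwrite(f'pics/{n}1c.png',im)
E
```

```text
(no output)
```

View pics/top1c.png

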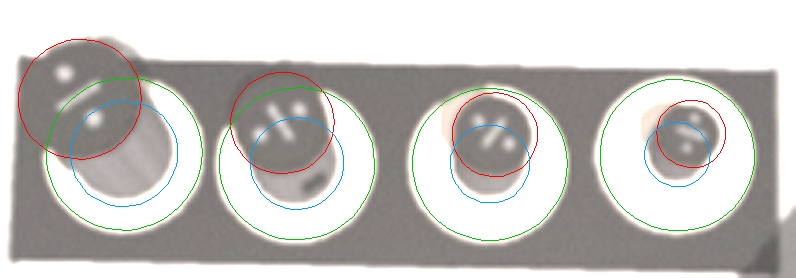

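View pics/scene1c.png

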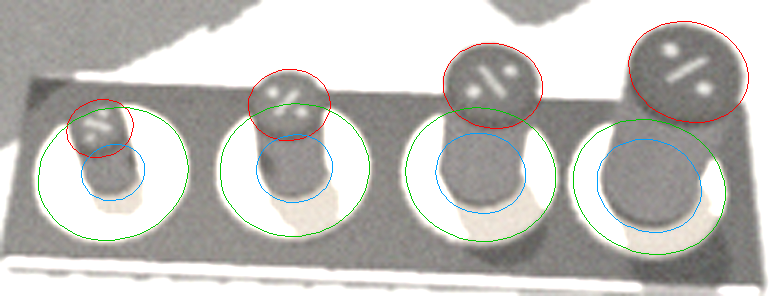

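```bash
python3 -c "
from h import *
print(ticket.hand_in(),get_obs()['time_s'])"
```

```text
the job is handed in; nothing more can be done
the job is handed in; nothing more can be done
```

The four speakers stand upright on the discs in size order: mini next to the card terminal, then small, medium and large at the far end. I handed the job in at about 38 s of the 112 s allowed, with the gripper open and clear of everything.

- **Setting down:** I lowered each speaker in steps of about 1 mm or less until the measured force changed sign, then released. Contact force was about 3–5 N. Large and medium also showed about 4–5 N sideways at contact.
- **Final pictures:** The top and scene views show all four upright and centred on their discs to within about 2 mm. The coffee cup is where it was.
- **Disagreement:** The wrist camera put the speaker tops, and the one disc I compared, about 2–4 mm away from where the fixed cameras put them. The shift was similar for all of them, so I took it as camera calibration and made no correction. In the final overlays the bases also look slightly smaller than their stated size; the inset was the same from both sides, so I did not treat it as an offset.

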